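Clamp the plaster mould shut

ROBOT

A 7-joint arm with a two-finger parallel gripper is mounted at the origin on the work surface. World frame = base frame: x ahead of the robot, y to its left, z up, the work surface at z = 0. Lengths are in m, angles in rad, forces in N, time in s.
With the tool pointing down it reaches from about 0.425 to 0.95 m from the base axis. Payload 4.7 kg.
Tool frame: the origin (TCP) lies between the finger pads; the fingertips stand 25 mm ahead of it and the grasp point (between the pads) lies 6 mm ahead of it; x points along the fingers, z is the direction in which the jaws open and shut, and the axes are right-handed (so a half turn about x gives the same grasp; the last joint's range is limited). The gripper opens to 85 mm and grips with 20 to 120 N. Pads are 22 mm wide; open, the fingers measure 114 mm over their backs; the gripper's body (76 mm by 85 mm) begins 54 mm behind the grasp point. The pads swing forward as they close: fully open they stand 13 mm farther back than shut.
Start: joints at [1.29, 0.469, -0.049, 1.532, 0.024, 1.141, -0.082], TCP at [0.168, -0.654, 0.232] pointing down, gripper open.
Joint ranges: [-2.59, 2.59], [-0.33, 1.99], [-1.39, 1.29], [0.1, 2.45], [-1.04, 4.18], [0.21, 1.99], [-2.66, 2.66]. Speed limits (rad/s): [2.57, 2.57, 3.14, 3.14, 3.14, 3.14, 3.14].

INTERFACE

Orientations are given as a 3x3 rotation matrix whose columns are the frame's x, y, z axes.
In Python, from rig import * gives the robot as it stands. Calls block until the motion is done:
- movep(position, orientation): joint-space move of the TCP to a pose.
- move_l(position, attitude=None, feed=0.15, until_force=None): straight line of the TCP; attitude=None keeps the orientation; feed is the mean speed in m/s. With until_force (N) it stops when the force on the tool has changed by that much, and returns True; else False.
- move_joints(angles): joint-space move.
- command_gripper(opening, newtons=None): finger opening in m; newtons is the grip in N (None keeps the last); returns when the fingers have stopped.
- sleep(seconds).
- inverse_kinematics(position, orientation): joint angles nearest the present ones, or None.
- sense(): the state.
- camera(name): name is "scene" or "top" or "wrist"; returns (picture, depth): 480x640x3 uint8, red, green, blue; 480x640 float32, m along the optical axis (not along the pixel's ray), 0 where there is no reading.
- camera_params(name): a dict with "K" (3x3 intrinsics, pixels), "position" and "rotation" of the camera in the world; the wrist camera has in their place "tool_from_camera" (4x4, takes a point from camera to tool coordinates, whose origin is the TCP and whose axes are the tool frame's). Camera axes: x right, y down, z forward; pixel columns grow to the right and rows downward; lengths in m; the calibration is good to about 2 mm. A picture is of the moment at which its call begins: read the wrist's pose just before it. camera_params takes no time and is no camera call.
A pose or a line that the arm cannot do raises Unreachable and nothing moves.
- finish_job(): hands the job in, once; it reports no verdict.
The state is a dict: "time_s": time; "joint_pos": joint angles; "qd": joint speeds; "joint_efforts": joint torques, N m; "position": TCP position; "tcp_rot": TCP orientation; "wrist_force": force on the tool from outside, world axes, zero at the start; "ft_torque": the same for the moment, N m; "finger_gap": finger opening in m.
Only numpy, scipy, OpenCV 4.12 (cv2) and the standard library are available. Lean on these libraries where they do the work, as an engineer would, in place of code of your own. Each camera call takes 0.05 s, during which the arm holds its last target.

TASK

Close the quick clamp on the two-part plaster mould: push the steel strap round with a finger until it lies over the mould fully against the stop pin, and only then push the raised cam lever down flat so that the rubber foot clamps the mould. Nothing needs gripping or picking up: leave the upper mould half seated in its place and the other things on the table undisturbed.

Things in the scene. Friction and masses are not known exactly. Their poses are not given: they have to be found in the camera images.
- jig: fixed plywood board 260 x 200 x 15 mm, x -115 to 145, y -100 to 100 mm in its axes; origin on the table under the mould's centre. On it: the fixed lower mould half (90 x 90 mm, top at z = 47 mm), wooden dowels round it (8 mm thick, centred 51 mm out from the middle, tops at z = 62 mm), the strap's pivot post (26 mm thick) at x = 95, y = 0
- stop_pin (a point): top of the steel stop pin, 12 mm thick, 133 mm above the table, at x = -70, y = -19 mm in the jig's axes
- mould_top: loose upper mould half, a plain plaster block 90 x 90 x 38 mm standing on the lower half with about 2 mm play between the dowels; origin at the centre of its underside, 47 mm above the table, so its top is at 85 mm. To stay where it is
- strap (a joint): swing of the clamp strap about the vertical pivot post, rad: 0 = parked square to the side, pointing along the jig's +y; grows counter-clockwise seen from above; 1.571 = fully over the mould, pointing along the jig's -x, against the stop pin (hard end). Stiff hinge (turning takes about 0.2 N m), stays where it is left
- strap_pivot (a point): the strap's pivot axis, at mid-thickness of the strap, 104 mm above the table; the strap runs from here along this point's -x axis
- strap_end (a point): point on the strap's centre line 158 mm from the pivot, at mid-thickness (104 mm above the table). The strap is a flat steel bar 26 mm wide, 14 mm thick (97 to 111 mm above the table), ending 175 mm from the pivot; when over, its outer 35 mm overhang the mould. Close it by pushing here from the side away from the mould
- lever (a joint): cam lever on the strap, rad: 0 = raised, pointing 65 degrees (1.13 rad) above the strap, leaning towards the pivot post; grows as it is pushed down; 1.1 = down flat along the strap (hard end), then 0.03 rad above level. Stiff (about 0.2 N m, up to about 0.3 N m near the end as the foot meets the mould), stays where it is left; fully down is at least 1.03
- lever_pivot (a point): the lever's axle, on the strap 95 mm from the strap's pivot, 125 mm above the table (directly above the mould's centre once the strap is over); the axle runs across the strap
- lever_ball (a point): centre of the black ball, 20 mm across, on the lever's free end, 70 mm from the axle; the lever is a steel bar 12 mm wide, 9 mm thick
- foot: rubber clamping foot under the strap, below the lever's axle, 30 mm across, 6 mm thick; origin at the centre of its top face. It rides up to 4 mm clear of the mould with the lever raised and goes down 6 mm for 1 rad of lever, pressing the mould through a spring
- cup: small open white ceramic cup, 72 mm across, 55 mm high, beside the jig on the side where the strap is parked; origin at its underside's centre. A bystander
- brush: paint brush, 170 mm long, lying beside the jig; origin at its middle, on the underside. A bystander
- rib: flat wooden rib, 100 x 45 x 7 mm, lying behind the jig; origin at its underside's centre. A bystander
- bowl: terracotta bowl, 124 mm across, 70 mm high, at the back of the table; origin at its underside's centre. A bystander
- tankard: black lidded tankard, 108 mm across, 152 mm high, to the robot's left; origin at its underside's centre. A bystander
- vase: white bottle vase, 116 mm across, 270 mm high, to the robot's right; origin at its underside's centre. A bystander
- brush_pot: black pot with brushes standing in it, 84 mm across, 165 mm high overall, back right; origin at its underside's centre. A bystander

How it is judged:
By the outcome, as a careful person would: the job done as asked, in the order asked, and still so for the second after the job is handed in, with the robot touching nothing.
It also fails if it takes over 58 s, if anything falls off the work surface, if the arm or the gripper's body presses on something with over 40 N, if the wrist force passes 120 N, or if a joint passes its speed limit or range.

## Working session

There is one attempt and no reset: what is moved stays moved. The work goes in short steps, each a Python script; the robot and the scene stay as the last script left them, time stands still between calls to the robot, and variables do not carry over. Pictures are saved under pics/ and viewed, and the job is handed in when it is done.

```bash
mkdir -p pics; ls
python3 - <<'E'
from rig import *
import cv2,numpy as np
s=sense(); print(s['time_s'],s['position'],s['finger_gap'])
for n in("scene","top"):
    p,d=camera(n); cv2.imwrite(f'pics/{n}0.png',p[:,:,::-1]); np.savez(f'{n}0.npz',p=p,d=d)
    print(n,camera_params(n))
E
```

```text
pics
0.0 [ 0.16801747 -0.65313775  0.23132891] 0.08540580920304322
scene {'K': array([[470.12078337,   0.        , 321.59150201],
       [  0.        , 470.12078337, 250.04002713],
       [  0.        ,   0.        ,   1.        ]]), 'position': array([ 1.38227406, -0.56983187,  0.84443751]), 'rotation': array([[ 0.58976854,  0.47787981, -0.65100227],
       [ 0.80742242, -0.36446174,  0.46393607],
       [-0.01555974, -0.79924873, -0.60079894]])}
top {'K': array([[564.53036652,   0.        , 309.96457915],
       [  0.        , 564.53036652, 245.10102041],
       [  0.        ,   0.        ,   1.        ]]), 'position': array([4.00186541e-01, 1.47492938e-03, 1.62441872e+00]), 'rotation': array([[ 0.02097431, -0.99151708,  0.12827295],
       [-0.99959634, -0.02325637, -0.01631865],
       [ 0.01916339, -0.1278789 , -0.99160463]])}
```

View pics/scene0.png

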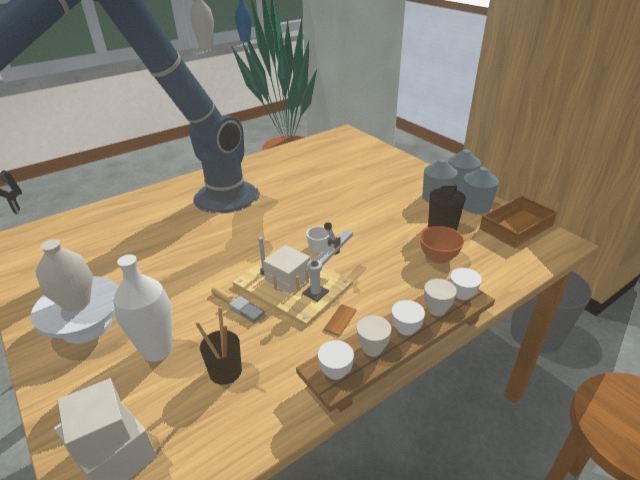

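View pics/top0.png

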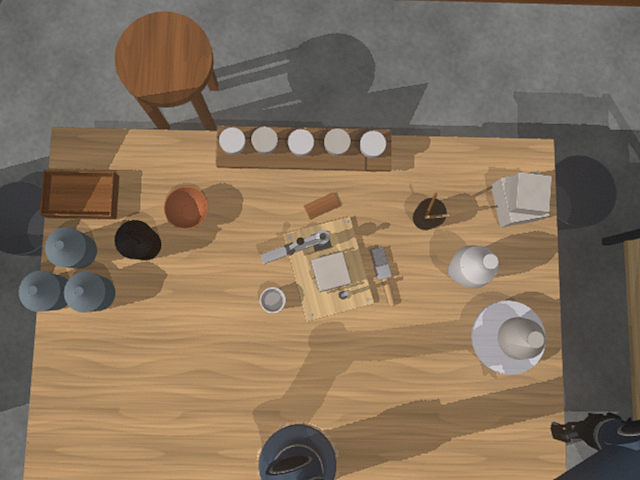

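```bash
cat > h.py <<'E'
import numpy as np,cv2
from rig import *
def unproj(n,d):
    P=camera_params(n);K=P['K'];v,u=np.mgrid[:480,:640]
    c=np.stack([(u-K[0,2])/K[0,0]*d,(v-K[1,2])/K[1,1]*d,d],-1)
    return c@P['rotation'].T+P['position']
def proj(n,X):
    P=camera_params(n);c=(np.atleast_2d(X)-P['position'])@P['rotation'];q=c@P['K'].T
    return q[:,:2]/q[:,2:]
E
python3 - <<'E'
from h import *
for n,(x0,y0,w,h) in dict(scene=(200,210,180,135),top=(240,190,180,135)).items():
    z=np.load(f'{n}0.npz'); W=unproj(n,z['d'])
    cv2.imwrite(f'pics/{n}0z.png',cv2.resize(z['p'][y0:y0+h,x0:x0+w,::-1],(800,600),interpolation=cv2.INTER_CUBIC))
z=np.load('top0.npz');W=unproj('top',z['d'])
# mould top
R=W[200:330,250:410].reshape(-1,3)
print(np.median(W[340:400,350:420,2]))
m=(abs(R[:,2]-.085)<.006); 
M=np.zeros((480,640),np.uint8); M[200:330,250:410]=m.reshape(130,160)
n,l,st,c=cv2.connectedComponentsWithStats(M)
for i in range(1,n):
    if st[i,4]>60:
        pts=W[l==i]; print('comp',c[i],st[i,4],pts.mean(0),cv2.minAreaRect(pts[:,:2].astype(np.float32)*1000))
for lo,hi in((.095,.118),(.118,.3)):
    M[:]=0;M[200:330,250:410]=((R[:,2]>lo)&(R[:,2]<hi)).reshape(130,160)
    n,l,st,c=cv2.connectedComponentsWithStats(M)
    for i in range(1,n):
        if st[i,4]>8:
            pts=W[l==i]; print(lo,c[i],st[i,4],pts.mean(0),pts.max(0),cv2.minAreaRect(pts[:,:2].astype(np.float32)*1000))
E
```

```text
-0.0010091614008231886
comp [330.17245005 271.32071504] 951 [ 0.52844258 -0.08069733  0.08423506] ((528.6461791992188, -81.30534362792969), (89.85444641113281, 89.69166564941406), 16.232017517089844)
0.095 [295.83946488 246.90635452] 598 [0.59038177 0.01449363 0.10960795] [0.6384321  0.11092625 0.11798345] ((593.2149658203125, 18.481414794921875), (37.887081146240234, 193.56997680664062), 19.96575355529785)
0.118 [292.97297297 245.43918919] 148 [0.58791814 0.02203153 0.15697857] [0.60327095 0.04623537 0.20797738] ((589.3257446289062, 19.97191619873047), (23.817480087280273, 51.3721923828125), 21.780134201049805)
0.118 [345.11764706 293.41176471] 17 [ 0.46684473 -0.11856989  0.13212964] [ 0.47073621 -0.11310149  0.13790058] ((466.6295166015625, -118.3843002319336), (10.551276206970215, 8.18867015838623), 89.70801544189453)
```

View pics/top0z.png

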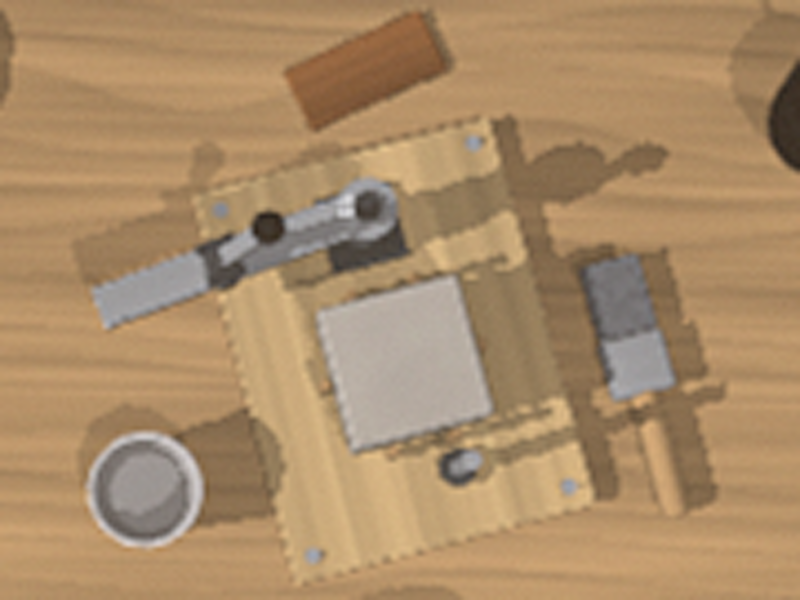

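View pics/scene0z.png

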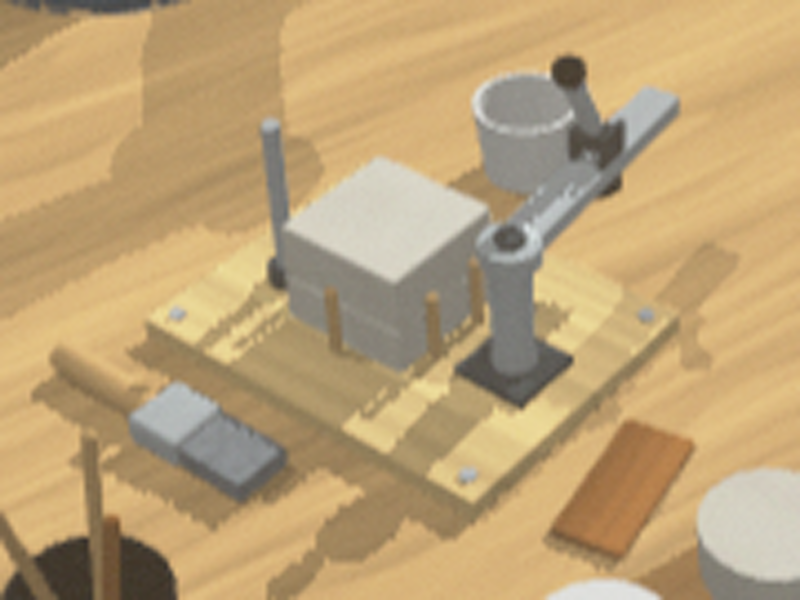

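```bash
cat >> h.py <<'E'
C0=np.array([.5282,-.0812]); YAW=np.deg2rad(15.9)
def J(x,y,z,c=None,yaw=None):
    c=C0 if c is None else c; a=YAW if yaw is None else yaw
    return np.array([c[0]+x*np.cos(a)-y*np.sin(a),c[1]+x*np.sin(a)+y*np.cos(a),z])
def S(r,q,z,t=0):  # strap coords: r along strap, t offset clockwise side (away from mould)
    d=np.array([-np.sin(q),np.cos(q)]); n=np.array([np.cos(q),np.sin(q)])
    p=np.array([.095,0])+r*d+t*n
    return J(p[0],p[1],z)
def overlay(n,img,q,lev,x0,y0,w,h,fn):
    k=800/w; im=cv2.resize(img[y0:y0+h,x0:x0+w,::-1],(800,600),interpolation=cv2.INTER_CUBIC)
    def pl(P,col,closed=True):
        uv=((proj(n,np.array(P))-[x0,y0]+.5)*k).astype(np.int32); cv2.polylines(im,[uv],closed,col,1,cv2.LINE_AA)
    pl([J(a*.045,b*.045,.085) for a,b in((1,1),(1,-1),(-1,-1),(-1,1))],(0,0,255))
    pl([J(a,b,.015) for a,b in((-.115,-.1),(.145,-.1),(.145,.1),(-.115,.1))],(0,255,0))
    pl([S(r,q,.111,t) for r,t in((0,.013),(.175,.013),(.175,-.013),(0,-.013))],(255,0,0))
    pl([J(-.07+.006*np.cos(a),-.019+.006*np.sin(a),.133) for a in np.arange(0,6.2,.3)],(255,0,255))
    e=1.134-lev
    b=S(.095-.07*np.cos(e),q,.125+.07*np.sin(e)); pl([S(.095,q,.125),b],(0,255,255),False)
    uv=((proj(n,b)[0]-[x0,y0]+.5)*k).astype(int); cv2.circle(im,tuple(int(i) for i in uv),4,(0,255,255),1)
    cv2.imwrite(fn,im)
E
python3 - <<'E'
from h import *
overlay('top',np.load('top0.npz')['p'],0,0,240,190,180,135,'pics/ovt.png')
overlay('scene',np.load('scene0.npz')['p'],0,0,200,210,180,135,'pics/ovs.png')
W=unproj('top',np.load('top0.npz')['d'])
for nm,(u,v) in dict(vase=(490,262),cup=(272,299),jar=(537,338),tank=(138,240),pot=(430,212)).items(): print(nm,W[v,u].round(3))
E
```

```text
vase [4.000e-01 1.000e-03 1.624e+00]
cup [0.452 0.08  0.008]
jar [ 0.364 -0.576  0.25 ]
tank [0.596 0.434 0.13 ]
pot [ 0.716 -0.375  0.005]
```

View pics/ovt.png

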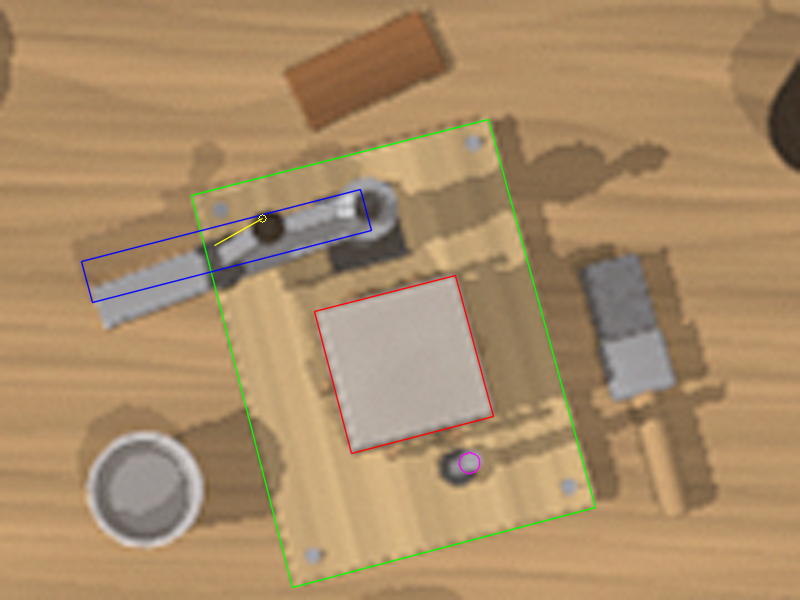

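View pics/ovs.png

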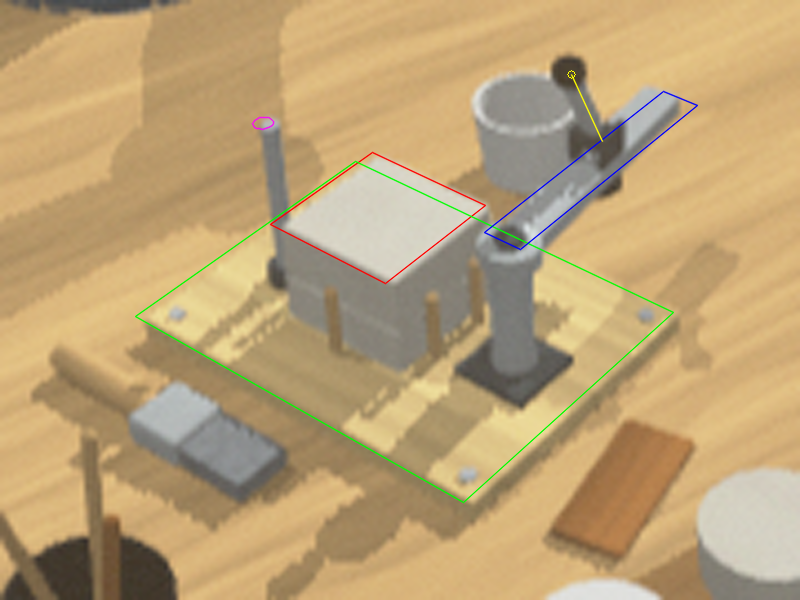

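```bash
cat >> h.py <<'E'
def Rt(q,flip=1):
    n=np.array([np.cos(q+YAW),np.sin(q+YAW),0]); x=np.array([0,0,-1.]); y=flip*n; z=np.cross(x,y)
    return np.stack([x,y,z],1)
E
python3 - <<'E'
from h import *
s=sense(); print(s['tcp_rot'].round(2))
for f in(1,-1):
    for q in(0,.8,1.571):
        for z in (.117,.25,.4):
            j=inverse_kinematics(S(.158,q,z,.035),Rt(q,f)); print(f,q,z,None if j is None else np.round(j,2))
print(inverse_kinematics(s['position']+[0,0,.2],s['tcp_rot']))
E
```

```text
[[-0.    0.97  0.25]
 [ 0.    0.25 -0.97]
 [-1.   -0.   -0.  ]]
1 0 0.117 [ 0.25  0.6  -0.7   1.75  0.46  0.96 -1.92]
1 0 0.25 [ 0.38  0.5  -0.88  1.62  0.41  1.22 -1.88]
1 0 0.4 [ 0.43  0.44 -1.    1.39  0.37  1.51 -1.84]
1 0.8 0.117 [ 0.52  0.48 -0.89  2.02  0.49  0.86 -1.14]
1 0.8 0.25 [ 0.59  0.28 -0.92  1.88  0.25  1.1  -0.92]
1 0.8 0.4 [ 0.66  0.16 -0.95  1.65  0.13  1.4  -0.8 ]
1 1.571 0.117 [ 0.64  0.36 -0.71  2.11  0.33  0.78  0.  ]
1 1.571 0.25 [ 0.74  0.17 -0.77  1.96  0.14  1.06  0.19]
1 1.571 0.4 [ 0.82  0.05 -0.79  1.72  0.04  1.39  0.3 ]
-1 0 0.117 [ 0.43  0.72 -0.99  1.74  0.68  1.07  1.05]
-1 0 0.25 [ 0.53  0.63 -1.18  1.61  0.6   1.31  1.1 ]
-1 0 0.4 [ 0.51  0.51 -1.18  1.38  0.47  1.55  1.22]
-1 0.8 0.117 [ 0.69  0.62 -1.17  2.02  0.7   0.99  1.81]
-1 0.8 0.25 [ 0.75  0.37 -1.17  1.87  0.38  1.14  2.1 ]
-1 0.8 0.4 [ 0.82  0.22 -1.18  1.64  0.21  1.42  2.27]
-1 1.571 0.117 [-0.82  0.48  1.12  2.18 -0.6   0.83 -2.18]
-1 1.571 0.25 [-0.95  0.15  1.13  2.03 -0.15  1.05 -2.61]
-1 1.571 0.4 None
[ 1.28119558  0.38422013 -0.03802845  1.21873573  0.01416534  1.54065557
 -0.07347674]
```

Run:
```python
from h import *
s=sense()
move_l(s['position']+[0,0,.2],feed=.25)
command_gripper(0.0,40)
movep(S(.09,.3,.40,.0),Rt(0.1))
s=sense(); print(s['time_s'],s['position'],s['joint_pos'].round(2),s['finger_gap'])
P=camera_params('wrist'); p,d=camera('wrist'); cv2.imwrite('pics/w1.png',p[:,:,::-1])
np.savez('w1.npz',p=p,d=d,pos=s['position'],R=s['tcp_rot'],T=P['tool_from_camera'],K=P['K'])
print(P)
p,d=camera('scene'); cv2.imwrite('pics/s1.png',p[:,:,::-1])
```

```text
4.5833 [0.57067295 0.01904761 0.39984415] [ 0.57  0.31 -0.88  1.5   0.24  1.45 -1.51] -2.5571348870874024e-06
{'K': array([[363.55399778,   0.        , 320.10626973],
       [  0.        , 363.55399778, 237.03479594],
       [  0.        ,   0.        ,   1.        ]]), 'tool_from_camera': array([[-2.28581357e-04, -3.29182320e-01,  9.44266354e-01,
        -1.40800946e-01],
       [-5.80382353e-04, -9.44266176e-01, -3.29182398e-01,
         8.52330721e-02],
       [ 9.99999805e-01, -6.23280488e-04,  2.47900350e-05,
        -1.08634743e-03],
       [ 0.00000000e+00,  0.00000000e+00,  0.00000000e+00,
         1.00000000e+00]])}
```

View pics/w1.png

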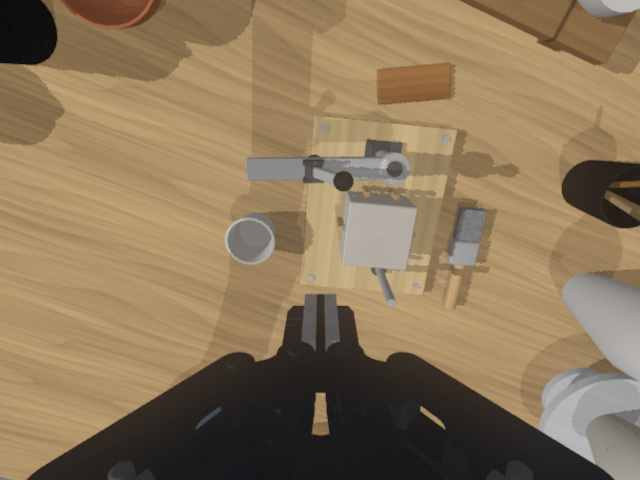

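View pics/s1.png

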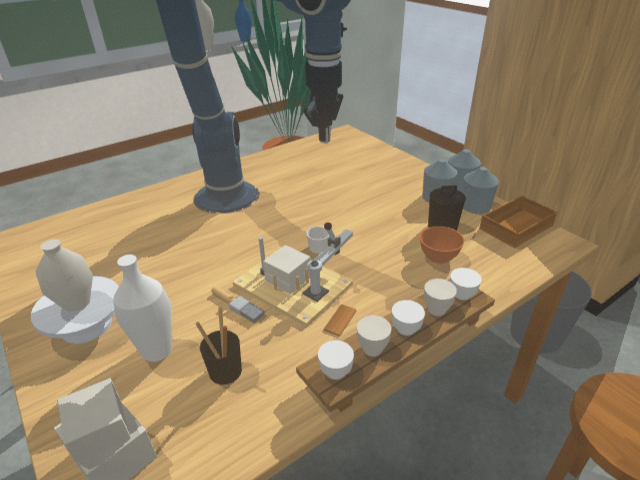

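```bash
cat >> h.py <<'E'
def wcloud(f):
    z=np.load(f);d=z['d'];K=z['K'];T=z['T'];v,u=np.mgrid[:480,:640]
    c=np.stack([(u-K[0,2])/K[0,0]*d,(v-K[1,2])/K[1,1]*d,d],-1)
    return (c@T[:3,:3].T+T[:3,3])@z['R'].T+z['pos'],z
def comps(W,lo,hi,box,mn=20):
    u0,u1,v0,v1=box; M=np.zeros((480,640),np.uint8)
    M[v0:v1,u0:u1]=(W[v0:v1,u0:u1,2]>lo)&(W[v0:v1,u0:u1,2]<hi)
    n,l,st,c=cv2.connectedComponentsWithStats(M)
    for i in range(1,n):
        if st[i,4]>mn:
            p=W[l==i]; print(lo,c[i].round(0),st[i,4],p.mean(0).round(4),p.min(0).round(3),p.max(0).round(3),cv2.minAreaRect(p[:,:2].astype(np.float32)*1000))
E
python3 - <<'E'
from h import *
W,z=wcloud('w1.npz')
print('table',np.median(W[300:340,150:200,2]))
b=(230,440,110,310)
comps(W,.079,.091,b,300);comps(W,.105,.116,b);comps(W,.125,.25,b);comps(W,.010,.020,(295,470,110,300),300)
E
```

```text
table -0.00020088447904051399
0.079 [379. 235.] 4317 [ 0.5318 -0.0789  0.0845] [ 0.475 -0.134  0.079] [ 0.584 -0.026  0.088] ((530.0877075195312, -80.34098815917969), (89.88461303710938, 90.54551696777344), 16.04363250732422)
0.105 [331. 168.] 3134 [0.5946 0.0157 0.1106] [ 0.545 -0.073  0.105] [0.64  0.112 0.116] ((594.4901733398438, 19.56414794921875), (36.32007598876953, 193.22830200195312), 19.917142868041992)
0.105 [387. 292.] 35 [ 0.4712 -0.1147  0.1108] [ 0.465 -0.122  0.106] [ 0.474 -0.111  0.116] ((470.67724609375, -115.73861694335938), (5.163789749145508, 11.435453414916992), 33.5434455871582)
0.125 [327. 176.] 929 [0.5917 0.0223 0.1614] [ 0.57  -0.003  0.125] [0.607 0.049 0.199] ((590.702392578125, 21.345508575439453), (24.126371383666992, 51.41301727294922), 21.40622901916504)
0.125 [391. 302.] 83 [ 0.4687 -0.1168  0.1314] [ 0.463 -0.123  0.125] [ 0.474 -0.111  0.134] ((467.8597717285156, -117.45166015625), (11.586335182189941, 11.169389724731445), 40.835323333740234)
0.01 [376. 201.] 13764 [ 0.5579 -0.0728  0.0147] [ 0.393 -0.207  0.01 ] [0.695 0.055 0.02 ] ((543.9681396484375, -76.38703918457031), (259.9197692871094, 200.090576171875), 16.04335594177246)
0.01 [459. 254.] 1176 [ 0.5318 -0.2269  0.017 ] [ 0.452 -0.265  0.01 ] [ 0.601 -0.197  0.02 ] ((528.4412841796875, -228.79112243652344), (153.6874237060547, 30.875473022460938), 24.885042190551758)
```

```bash
sed -i 's/^C0=.*/C0=np.array([.5297,-.0804]); YAW=np.deg2rad(16.04)/' h.py
python3 - <<'E'
from h import *
q0=.068; z=.117
movep(S(.158,q0,.28,.05),Rt(q0))
move_l(S(.158,q0,z,.05),feed=.15)
print(sense()['time_s'],sense()['wrist_force'].round(2))
print(move_l(S(.158,q0,z,.026),feed=.05,until_force=10))
for q in np.linspace(q0+.12,1.45,10):
    h=move_l(S(.158,q,z,.026),Rt(q),feed=.1,until_force=15)
    s=sense(); print(round(q,2),h,s['wrist_force'].round(2),round(s['time_s'],2))
    if h: break
p,d=camera('top'); cv2.imwrite('pics/t2.png',cv2.resize(p[190:325,240:420,::-1],(800,600),interpolation=cv2.INTER_CUBIC))
p,d=camera('scene'); cv2.imwrite('pics/s2.png',cv2.resize(p[190:325,220:400,::-1],(800,600),interpolation=cv2.INTER_CUBIC))
print(sense()['joint_pos'].round(2))
E
```

```text
6.5917 [ 0.89 -0.79  1.05]
False
0.19 False [-0.28  0.02 -0.39] 7.57
0.33 False [0.17 0.72 0.99] 7.94
0.47 False [-0.46  0.23  0.77] 8.32
0.61 False [ 0.43  0.06 -0.36] 8.69
0.75 False [0.72 0.42 0.5 ] 9.07
0.89 False [0.03 0.36 0.02] 9.44
1.03 False [ 0.48 -0.39  0.14] 9.82
1.17 False [ 0.18 -0.74 -0.53] 10.19
1.31 False [ 0.44 -0.47  0.35] 10.57
1.45 False [-0.04 -0.11 -0.82] 10.94
[ 0.96  0.58 -1.21  2.09  0.68  0.95 -0.47]
```

View pics/t2.png

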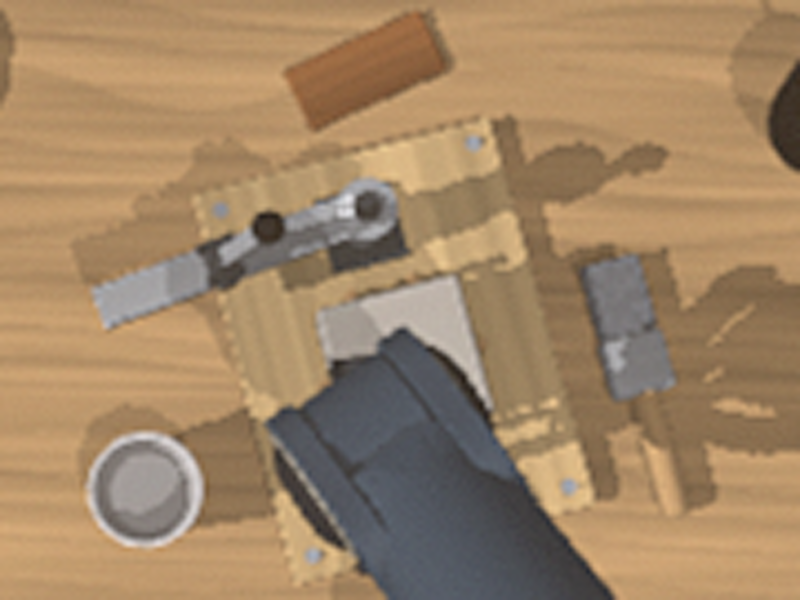

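View pics/s2.png

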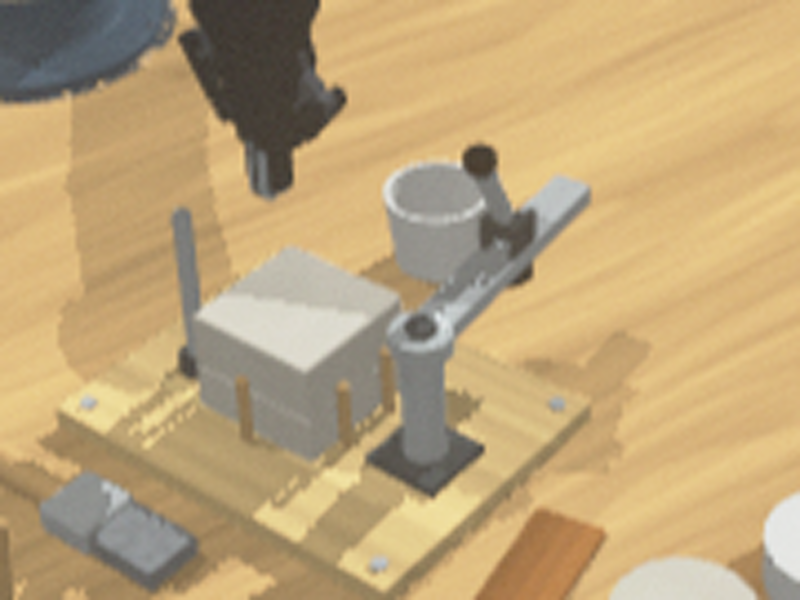

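Run:
```python
from h import *
s=sense(); print(s['position'],s['tcp_rot'].round(2),s['finger_gap'],S(.158,1.45,.117,.026))
```

```text
[ 0.46110491 -0.05231082  0.11725423] [[ 0.   -0.16  0.99]
 [ 0.    0.99  0.16]
 [-1.    0.    0.  ]] 0.00025583858086865855 [ 0.46087785 -0.05351968  0.117     ]
```

Run:
```python
from h import *
for z in(.092,.10,.117,.13): print(z,proj('scene',[.461,-.0523,z])[0])
p,d=camera('scene'); W=unproj('scene',d)
for v in range(215,242,3): print(v,[tuple(W[v,u].round(3)) for u in(277,280,284)])
P=camera_params('wrist');s=sense();p,d=camera('wrist');cv2.imwrite('pics/w2.png',p[:,:,::-1])
np.savez('w2.npz',p=p,d=d,pos=s['position'],R=s['tcp_rot'],T=P['tool_from_camera'],K=P['K'])
```

```text
0.092 [280.1935076  240.03508233]
0.1 [279.99345124 237.66229829]
0.117 [279.56333083 232.56082186]
0.13 [279.22974387 228.60428776]
215 [(np.float64(0.476), np.float64(-0.064), np.float64(0.186)), (np.float64(0.477), np.float64(-0.056), np.float64(0.183)), (np.float64(0.478), np.float64(-0.044), np.float64(0.179))]
218 [(np.float64(0.467), np.float64(-0.06), np.float64(0.17)), (np.float64(0.48), np.float64(-0.058), np.float64(0.176)), (np.float64(0.498), np.float64(-0.056), np.float64(0.185))]
221 [(np.float64(0.47), np.float64(-0.062), np.float64(0.163)), (np.float64(0.477), np.float64(-0.057), np.float64(0.165)), (np.float64(0.497), np.float64(-0.057), np.float64(0.175))]
224 [(np.float64(0.467), np.float64(-0.061), np.float64(0.152)), (np.float64(0.471), np.float64(-0.054), np.float64(0.151)), (np.float64(0.498), np.float64(-0.058), np.float64(0.166))]
227 [(np.float64(0.466), np.float64(-0.061), np.float64(0.141)), (np.float64(0.47), np.float64(-0.054), np.float64(0.141)), (np.float64(0.474), np.float64(-0.045), np.float64(0.139))]
230 [(np.float64(1.382), np.float64(-0.57), np.float64(0.844)), (np.float64(0.473), np.float64(-0.057), np.float64(0.134)), (np.float64(1.382), np.float64(-0.57), np.float64(0.844))]
233 [(np.float64(0.462), np.float64(-0.061), np.float64(0.12)), (np.float64(0.471), np.float64(-0.057), np.float64(0.123)), (np.float64(0.47), np.float64(-0.044), np.float64(0.117))]
236 [(np.float64(0.32), np.float64(0.017), np.float64(-0.003)), (np.float64(0.328), np.float64(0.023), np.float64(-0.001)), (np.float64(0.333), np.float64(0.035), np.float64(-0.004))]
239 [(np.float64(0.337), np.float64(0.006), np.float64(-0.0)), (np.float64(0.34), np.float64(0.015), np.float64(-0.003)), (np.float64(0.349), np.float64(0.024), np.float64(-0.001))]
```

View pics/w2.png

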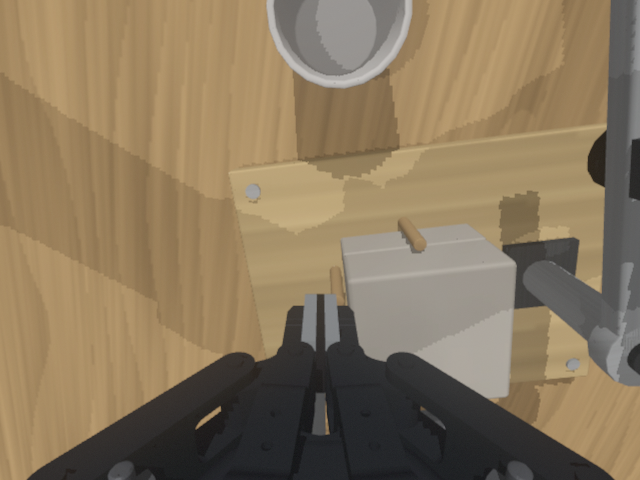

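Run:
```python
from h import *
for f in('w1.npz','w2.npz'):
    W,z=wcloud(f); T=(W-z['pos'])@z['R']
    for v in range(290,350,5): print(v,z['d'][v,310].round(3),T[v,310].round(4),T[v,330].round(4))
```

```text
290 0.604 [ 0.4005 -0.1966 -0.0179] [ 0.4014 -0.1971  0.0153]
295 0.155 [-0.0026  0.0109 -0.0054] [-0.0025  0.0108  0.0031]
300 0.15 [-0.0074  0.0111 -0.0053] [-0.0072  0.011   0.003 ]
305 0.146 [-0.012   0.0114 -0.0052] [-0.012   0.0115  0.0029]
310 0.142 [-0.016   0.0115 -0.005 ] [-0.0159  0.0114  0.0028]
315 0.139 [-0.0198  0.0116 -0.005 ] [-0.019   0.0111  0.0027]
320 0.136 [-0.0224  0.0111 -0.0049] [-0.0227  0.0112  0.0026]
325 0.133 [-0.0261  0.0112 -0.0048] [-0.0261  0.0112  0.0025]
330 0.13 [-0.0292  0.0112 -0.0047] [-0.0293  0.0113  0.0024]
335 0.127 [-0.032   0.011  -0.0046] [-0.0327  0.0115  0.0023]
340 0.125 [-0.0346  0.0108 -0.0046] [-0.0345  0.0107  0.0023]
345 0.119 [-0.0399  0.0126 -0.0044] [-0.0357  0.0095  0.0023]
290 0.272 [ 0.1029 -0.0408 -0.0076] [ 0.1026 -0.0407  0.0073]
295 0.153 [-0.004   0.0124 -0.0042] [-0.0029  0.0118  0.0042]
300 0.151 [-0.0068  0.0116 -0.0042] [-0.0073  0.0119  0.0041]
305 0.146 [-0.012   0.0123 -0.004 ] [-0.0111  0.0117  0.004 ]
310 0.142 [-0.0159  0.0123 -0.0039] [-0.0154  0.012   0.0039]
315 0.139 [-0.0191  0.012  -0.0038] [-0.0189  0.0119  0.0038]
320 0.136 [-0.0229  0.0121 -0.0037] [-0.0223  0.0117  0.0038]
325 0.133 [-0.0255  0.0116 -0.0037] [-0.0262  0.0121  0.0037]
330 0.13 [-0.0292  0.012  -0.0035] [-0.0292  0.012   0.0036]
335 0.128 [-0.0316  0.0116 -0.0035] [-0.0315  0.0115  0.0035]
340 0.124 [-0.0355  0.0122 -0.0034] [-0.0359  0.0125  0.0034]
345 0.119 [-0.0396  0.0132 -0.0033] [-0.0361  0.0106  0.0034]
```

Run:
```python
from h import *
W,z=wcloud('w2.npz'); T=(W-z['pos'])@z['R']; T=T[(z['d']>0)&(z['d']<.16)]
for a in np.arange(-.13,.01,.01):
    m=(T[:,0]>=a)&(T[:,0]<a+.01)
    if m.any(): print(round(a,3),T[m][:,1:].min(0).round(3),T[m][:,1:].max(0).round(3))
```

```text
-0.1 [ 0.019 -0.018] [0.022 0.019]
-0.09 [ 0.006 -0.062] [0.02  0.062]
-0.08 [-0.007 -0.059] [0.02  0.061]
-0.07 [-0.011 -0.051] [0.019 0.051]
-0.06 [-0.011 -0.043] [0.015 0.043]
-0.05 [-0.011 -0.034] [0.016 0.035]
-0.04 [-0.011 -0.017] [0.014 0.017]
-0.03 [ 0.007 -0.013] [0.013 0.014]
-0.02 [ 0.006 -0.013] [0.013 0.014]
-0.01 [ 0.007 -0.013] [0.013 0.014]
-0.0 [0.021 0.11 ] [0.123 0.14 ]
0.01 [0.034 0.11 ] [0.126 0.132]
```

Run:
```python
from h import *
q0=.068; z=.098; r=.160
s=sense(); move_l(s['position']+[0,0,.14],feed=.25)
movep(S(r,q0,.26,.05),Rt(q0))
move_l(S(r,q0,z,.05),feed=.15)
print(sense()['time_s'],sense()['wrist_force'].round(2))
print(move_l(S(r,q0,z,.026),feed=.05,until_force=10))
for q in np.linspace(q0+.12,1.45,10):
    h=move_l(S(r,q,z,.026),Rt(q),feed=.1,until_force=15)
    s=sense(); print(round(q,2),h,s['wrist_force'].round(2),round(s['time_s'],2))
    if h: break
p,d=camera('scene'); cv2.imwrite('pics/s3.png',cv2.resize(p[190:325,220:400,::-1],(800,600),interpolation=cv2.INTER_CUBIC))
```

```text
14.4833 [-0.56  0.03  0.21]
False
0.19 False [-0.1   0.88 -0.08] 15.46
0.33 False [0.19 0.02 0.18] 15.83
0.47 False [0.55 0.81 0.85] 16.21
0.61 False [ 0.04 -0.05 -0.07] 16.58
0.75 False [ 0.49 -0.49 -0.85] 16.96
0.89 False [-0.37  1.47  0.  ] 17.33
1.03 False [-0.46  0.05  0.21] 17.71
1.17 False [ 0.06 -0.19  0.79] 18.08
1.31 False [ 0.62 -0.52 -0.85] 18.46
1.45 False [ 0.11  0.91 -0.69] 18.83
```

View pics/s3.png

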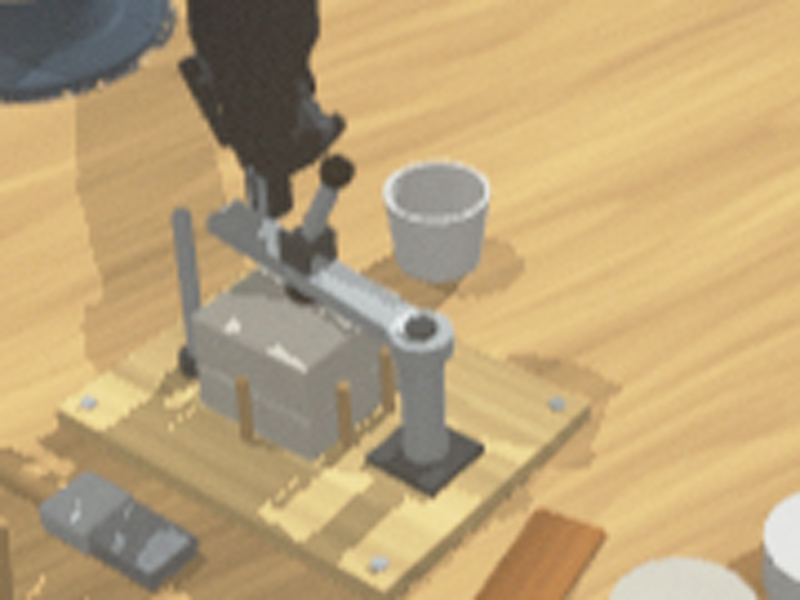

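Run:
```python
from h import *
z=.098; r=.160
print(move_l(S(r,1.54,z,.026),Rt(1.54),feed=.06,until_force=15))
h=move_l(S(r,1.571,z,.010),Rt(1.571),feed=.03,until_force=14)
s=sense(); rel=s['position'][:2]-S(0,1.571,0)[:2]; n=(S(0,1.571,0,1)-S(0,1.571,0))[:2]
print(h,s['wrist_force'].round(2),s['time_s'],'t=',rel@n)
move_l(S(r,1.571,z,.060),feed=.1)
move_l(S(r,1.571,.26,.060),feed=.25)
s=sense();P=camera_params('wrist');p,d=camera('wrist');cv2.imwrite('pics/w4.png',p[:,:,::-1])
np.savez('w4.npz',p=p,d=d,pos=s['position'],R=s['tcp_rot'],T=P['tool_from_camera'],K=P['K'])
p,d=camera('scene'); cv2.imwrite('pics/s4.png',cv2.resize(p[190:325,220:400,::-1],(800,600),interpolation=cv2.INTER_CUBIC))
print(s['time_s'])
```

```text
False
True [0.12 0.76 0.73] 19.7333 t= 0.023661392520177786
21.0417
```

View pics/w4.png

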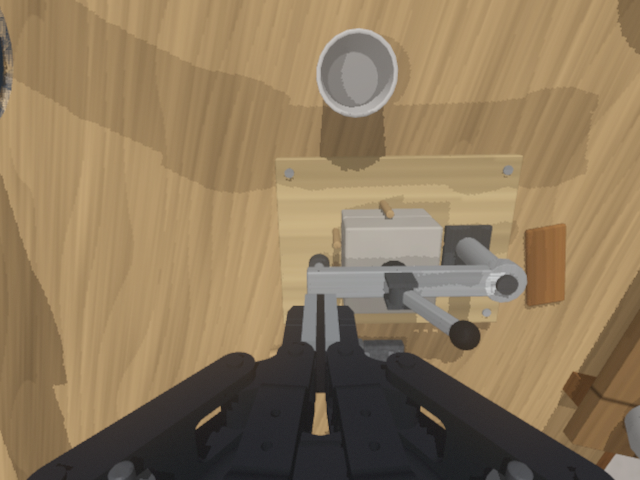

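View pics/s4.png

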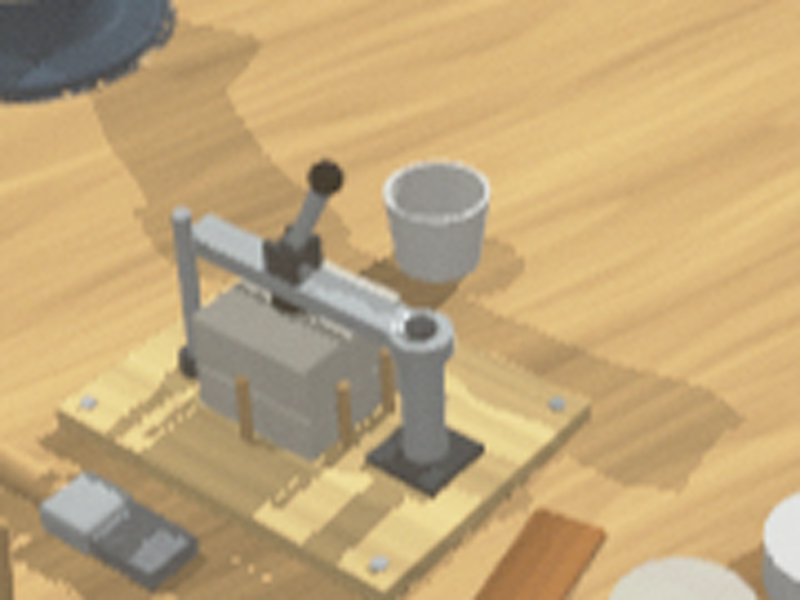

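Run:
```python
from h import *
W,z=wcloud('w4.npz')
M=(W[...,2]>.105)&(W[...,2]<.1145)&(z['d']>.17); M[:,:300]=0; M[:250]=0; M[300:]=0
pv=S(0,0,0)[:2]; P=W[M][:,:2]-pv; d=(S(1,1.571,0)-S(0,1.571,0))[:2]; n=(S(0,1.571,0,1)-S(0,1.571,0))[:2]
r=P@d;t=P@n
for a in(.03,.05,.07,.115,.13,.145,.16):
    m=abs(r-a)<.006
    if m.any(): print(a,m.sum(),t[m].min().round(4),t[m].max().round(4))
print('rect',cv2.minAreaRect((W[M][:,:2]*1000).astype(np.float32)))
comps(W,.079,.0895,(335,450,200,320),100); comps(W,.01,.02,(270,530,150,330),500); comps(W,.117,.25,(300,490,245,355))
# ball
B=(W[...,2]>.17)&(W[...,2]<.205);B[:,:430]=0;B[:300]=0;B[360:]=0; Q=W[B]; print(Q.mean(0),Q.max(0),'expect ball',S(.095-.07*np.cos(1.134),1.571,.1884))
```

```text
0.03 386 -0.0124 0.0138
0.05 375 -0.0116 0.0137
0.07 372 -0.0125 0.0139
0.115 381 -0.0117 0.0137
0.13 373 -0.0117 0.0138
0.145 361 -0.0122 0.0136
0.16 319 -0.0074 0.0136
rect ((546.5704345703125, -74.88619232177734), (194.18336486816406, 34.91649627685547), 17.113874435424805)
0.079 [393. 245.] 3766 [ 0.5222 -0.0538  0.0842] [ 0.475 -0.086  0.079] [ 0.571 -0.025  0.089] ((523.24169921875, -54.77091979980469), (89.81465148925781, 38.785953521728516), 16.43114471435547)
0.079 [372. 306.] 708 [ 0.5228 -0.1193  0.0844] [ 0.495 -0.131  0.08 ] [ 0.565 -0.108  0.086] ((530.0733032226562, -116.87835693359375), (69.22190856933594, 17.968862533569336), 15.068565368652344)
0.01 [387. 202.] 19102 [ 0.5197 -0.0302  0.0145] [ 0.393 -0.207  0.01 ] [0.673 0.055 0.02 ] ((544.578857421875, -75.40887451171875), (260.02276611328125, 199.04043579101562), 16.016780853271484)
0.01 [470. 308.] 1324 [ 0.658  -0.1262  0.0145] [ 0.614 -0.145  0.011] [ 0.696 -0.106  0.018] ((655.67919921875, -129.11807250976562), (78.1882095336914, 36.03449249267578), 14.784292221069336)
0.01 [389. 319.] 682 [ 0.5691 -0.1653  0.0145] [ 0.528 -0.182  0.012] [ 0.616 -0.149  0.017] ((572.0215454101562, -164.29949951171875), (88.9200439453125, 14.764211654663086), 15.818650245666504)
0.117 [430. 312.] 2515 [ 0.5417 -0.0733  0.16  ] [ 0.516 -0.094  0.117] [ 0.567 -0.061  0.199] ((543.0322265625, -75.90167999267578), (51.09305191040039, 24.758630752563477), 15.362641334533691)
[ 0.55459591 -0.06966662  0.18809669] [ 0.56710118 -0.06147555  0.19855599] expect ball [ 0.55816354 -0.07223056  0.1884    ]
```

Run:
```python
from h import *
q=1.571
def T(e,dz=0): return S(.095-.07*np.cos(e),q,.125+.07*np.sin(e)+.010+dz,.0007)
R=Rt(q); e0=np.deg2rad(65)
move_l(T(e0,.03),R,feed=.2)
h=move_l(T(e0,.0),R,feed=.06,until_force=8); print('touch',h,sense()['position'][2])
for e in np.linspace(e0-.1,.06,9):
    h=move_l(T(e,-.002),R,feed=.06,until_force=25); s=sense(); print(round(e,2),h,s['wrist_force'].round(1),s['position'].round(4),round(s['time_s'],2))
    if h: break
p,d=camera('scene'); cv2.imwrite('pics/s5.png',cv2.resize(p[190:325,220:400,::-1],(800,600),interpolation=cv2.INTER_CUBIC))
```

```text
touch True 0.19845169677539523
1.03 False [1.9 1.3 6. ] [ 0.566  -0.0693  0.1942] 22.68
0.91 False [2.9 0.4 5.8] [ 0.5725 -0.0673  0.1893] 22.98
0.79 False [3.2 0.5 5.5] [ 0.5786 -0.0655  0.1836] 23.27
0.67 False [3.6 0.6 4.8] [ 0.5838 -0.0639  0.1771] 23.56
0.55 False [2.8 1.5 4.7] [ 0.5876 -0.0628  0.1697] 23.85
0.43 False [2.4 0.6 3.3] [ 0.5902 -0.0622  0.1616] 24.14
0.3 False [1.1 0.9 0.6] [ 0.5925 -0.0617  0.1531] 24.43
0.18 False [-0.   0.6 -0. ] [ 0.5948 -0.0611  0.1447] 24.73
0.06 False [-1.8 -1.3  7.8] [ 0.5967 -0.0606  0.1376] 25.02
```

View pics/s5.png

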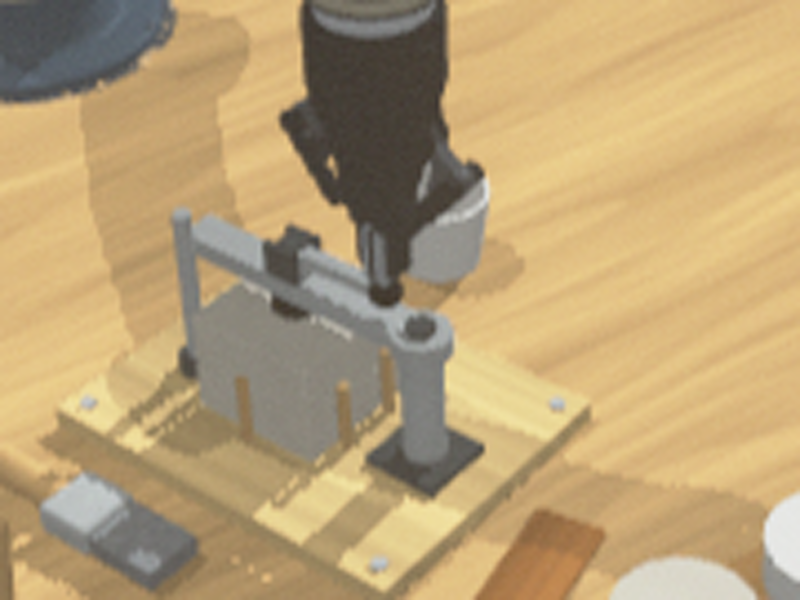

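Run:
```python
from h import *
q=1.571; s=sense(); p0=s['position']
h=move_l(p0-[0,0,.010],feed=.02,until_force=18); s=sense(); print(h,s['wrist_force'].round(1),s['position'].round(4),s['time_s'])
move_l(s['position']+[0,0,.12],feed=.2)
move_l(S(.10,q,.28,.075),feed=.25)
s=sense();P=camera_params('wrist');p,d=camera('wrist');cv2.imwrite('pics/w6.png',p[:,:,::-1])
np.savez('w6.npz',p=p,d=d,pos=s['position'],R=s['tcp_rot'],T=P['tool_from_camera'],K=P['K'])
p,d=camera('scene'); cv2.imwrite('pics/s6.png',cv2.resize(p[190:325,220:400,::-1],(800,600),interpolation=cv2.INTER_CUBIC))
W,z=wcloud('w6.npz'); pv=S(0,0,0)[:2]; dd=(S(1,q,0)-S(0,q,0))[:2]; n=(S(0,q,0,1)-S(0,q,0))[:2]
P=W[...,:2]-pv; r=P@dd; t=P@n-.0007; Z=W[...,2]; ok=z['d']>.15
for a in(.025,.04,.05,.06,.07):
    m=ok&(abs(r-a)<.004)&(abs(t)<.005)&(Z>.09); print(a,m.sum(),np.median(Z[m]).round(4),Z[m].max().round(4) if m.any() else 0)
for a in(.05,.07,.115,.13,.145):
    m=ok&(abs(r-a)<.006)&(Z>.105)&(Z<.1145)&(abs(t)<.03); print('strap',a,t[m].min().round(4),t[m].max().round(4))
print(s['time_s'])
```

```text
True [-3.5 -1.3  9. ] [ 0.5968 -0.0605  0.1375] 25.3583
0.025 130 0.1353 0.1375
0.04 139 0.13 0.1321
0.05 143 0.1295 0.132
0.06 138 0.1294 0.1321
0.07 144 0.129 0.1312
strap 0.05 -0.0014 0.0129
strap 0.07 -0.0012 0.0132
strap 0.115 -0.0137 0.0129
strap 0.13 -0.0135 0.0131
strap 0.145 -0.0134 0.0131
26.6917
```

View pics/w6.png

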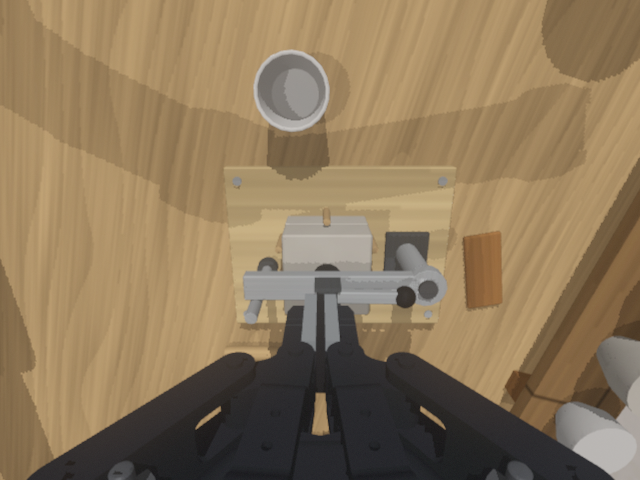

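View pics/s6.png

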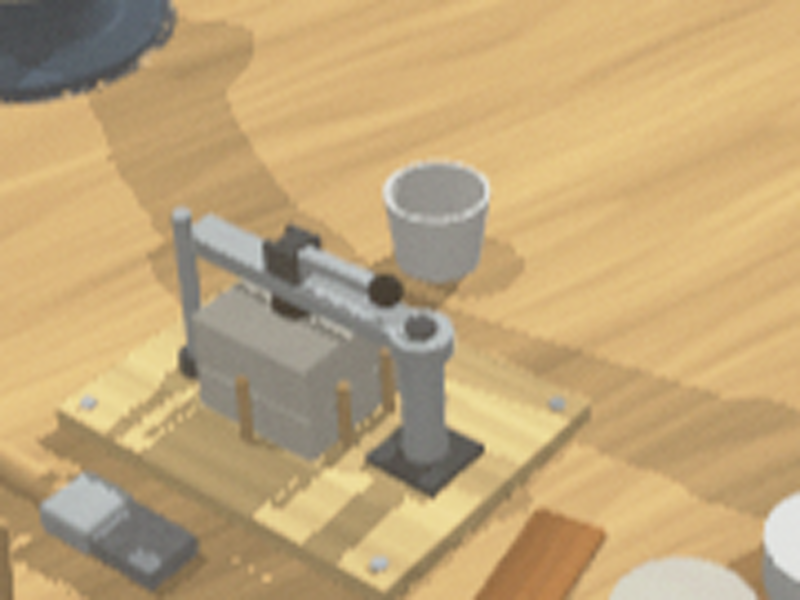

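Run:
```python
from h import *
W,z=wcloud('w6.npz')
comps(W,.079,.0895,(275,380,210,320),100)
p,d=camera('top'); a=np.load('top0.npz')['p']; D=(cv2.absdiff(p,a).max(2)>60).astype(np.uint8)*255; cv2.imwrite('pics/t7.png',p[:,:,::-1])
finish_job(); print(sense()['time_s'])
```

```text
0.079 [327. 251.] 3239 [ 0.5228 -0.0535  0.0843] [ 0.476 -0.086  0.079] [ 0.572 -0.025  0.089] ((523.130615234375, -54.8640022277832), (89.94373321533203, 38.7801513671875), 15.989341735839844)
0.079 [292. 305.] 142 [ 0.5046 -0.1207  0.0844] [ 0.495 -0.134  0.081] [ 0.516 -0.113  0.087] ((504.5215759277344, -120.14309692382812), (24.406238555908203, 13.79207992553711), 46.326663970947266)
0.079 [359. 308.] 210 [ 0.5729 -0.1056  0.0843] [ 0.553 -0.115  0.081] [ 0.585 -0.098  0.086] ((569.485107421875, -107.86211395263672), (30.18410301208496, 14.694960594177246), 15.963248252868652)
the job is handed in; nothing more can be done
the job is handed in; nothing more can be done
```

View pics/t7.png

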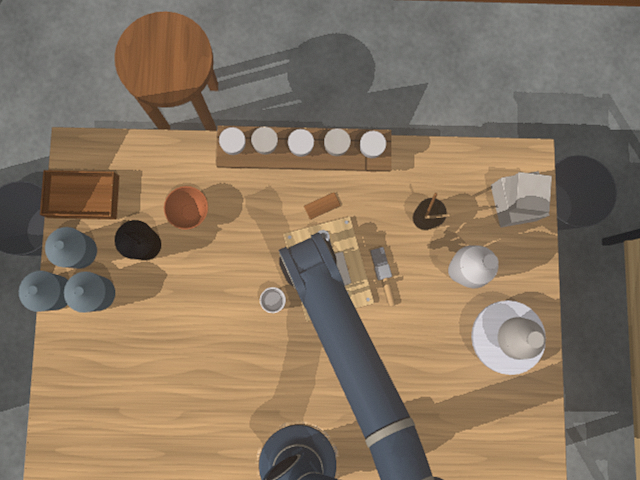

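The clamp is closed and the job is handed in, at about 27 s of the 58 s allowed. I pushed the strap round with the closed fingers until they met the stop pin. Then I pushed the lever's ball down along its arc to its hard end and moved the gripper clear.

**What went wrong:** the first strap sweep passed over the strap without touching it. The closed fingertips turned out to be about level with the TCP, not 25 mm ahead of it as stated. I measured this with the wrist and scene cameras and repeated the sweep about 19 mm lower, which worked.

**Last checks:**
- **Strap:** it lies parallel to the jig's x axis within measurement error. Its edges are at about ±13 mm along its length, and the push ended in a clear force rise at the stop.
- **Lever:** the ball's top is at about 137 mm and the lever is about 0.03 rad above level, which matches fully down. The force limit tripped at once when I pressed further.
- **Mould:** the upper half is still seated, with its top at 84 mm. Its outline is unchanged within a fraction of a millimetre from before I pushed the lever.
- **Bystanders:** by eye in the last top picture, the things on the table are where they were. I did not run a numerical before-and-after comparison.
- **Forces:** no reading I printed exceeded about 10 N. The two end-stop pushes stopped on their force-change limits of 14 N and 18 N.

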